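# Catch the scanner lid and lower it shut

### The job

Shut the small photo scanner without letting its lid bang: the lid stands open, leaning back on its stop. Tip it forward past upright with a finger, catch it on a finger before it has fallen much more than half-way, and lower it slowly on that finger by its orange tab until it is fully shut. Then take the hand away; do not pinch the lid or force it, and leave the things around the scanner where they stand.

Things in the scene. Friction and masses are not known exactly. Their poses are not given: they have to be found in the camera images.
- scanner: Small photo scanner, a grey box fixed to the table: 150 mm deep (its x), 220 mm wide (its y), 70 mm high. Origin at the centre of its underside; its -x side is the front, roughly to the robot's right; the hinge runs along y at the rear (+x) top edge. A print lies on the glass on top.
- hinge (a point): Middle of the lid's hinge line, on the scanner's rear top edge: 75 mm behind the scanner's origin (+x of the scanner) and 70 mm up. Axes as the scanner's. The lid is a white panel of 0.35 kg give or take a fifth, 150 mm from hinge to front edge, 220 mm wide, 13 mm thick; its underside is in line with the hinge.
- lid (a joint): Angle of the white lid (rad): 0 fully shut (level), 1.57 upright, 1.85 leaning back on its stop (the start). No spring, only a weak damper: below about 1.42 it falls shut by itself, slowly near upright (about 2 s from 1.38 to 0.6), then at 0.8 to 1.2 rad/s, which is a bang.
- tab_edge (a point): Free end of the lid's orange finger tab (top of the open lid): middle of the lower edge of the tab's end, 180 mm from the hinge. The tab is 100 mm wide, 10 mm thick and overhangs the shut scanner's front by 30 mm, underside 70 mm above the table: a finger can stay under it until the lid is shut. Turns with the lid: -x points out along the lid, z out of its outer face.
- tape_dispenser_mid (a point): Blue desk tape dispenser, loose, 110 x 50 x 76 mm; point near its middle, 35 mm up. Leave it alone.
- glue_jar_mid (a point): Round glue jar with a white cap, loose, 48 mm across, 85 mm high; point on its axis, 42 mm up. Leave it alone.
- wood_stamp_mid (a point): Wooden hand stamp with an upright turned handle, loose, 60 x 35 x 77 mm; point on its axis, 38 mm up. Leave it alone.

How it is judged:
By the outcome, as a careful person would: the job done as asked, in the order asked, and still so for the second after the job is handed in, with the robot touching nothing.
It also fails if it takes over 48 s, if anything falls off the work surface, if the arm or the gripper's body presses on something with over 40 N, if the wrist force passes 120 N, or if a joint passes its speed limit or range.

### The arm

A 6-joint arm with a two-finger parallel gripper is mounted at the origin on the work surface. World frame = base frame: x ahead of the robot, y to its left, z up, the work surface at z = 0. Lengths are in mm, angles in rad, forces in N, time in s.
With the tool pointing down it reaches from about 350 to 975 mm from the base axis. Payload 7.1 kg.
Tool frame: the origin (TCP) lies on the centre line of the jaws, within the pads' length; the fingertips stand 8 mm ahead of it and the grasp point (between the pads) lies 11 mm behind it; z points along the fingers, x is the direction in which the jaws open and shut, and the axes are right-handed (so a half turn about z gives the same grasp; the last joint's range is limited). The gripper opens to 88 mm and grips with 3 to 60 N. Pads are 20 mm wide; open, the fingers measure 115 mm over their backs; the gripper's body (75 mm by 178 mm) begins 61 mm behind the grasp point.
Start: joints at [1.153, 0.423, 1.63, -0, 1.089, -0.019], TCP at [242.663, 575.951, 230.675] pointing down, gripper open.
Joint ranges: [-3, 3], [-0.9, 2.11], [0.09, 2.58], [-1.31, 4.45], [0.11, 2.69], [-2.54, 2.54]. Speed limits (rad/s): [2.39, 2.39, 3.01, 3.14, 3.14, 3.14].

### API

Orientations are given as a rotation vector (axis times angle).
In Python, from workcell import ctrl gives the robot as it stands.
- The arm moves only by the shell command python3 -m handwheel 'ROWS'. ROWS is JSON, a list of rows, each a list of 3 entries, a list of its own where there are three numbers: the turn, a rotation vector about the tool's x, y, z in rad, then the shift along the tool's x, y, z in mm, then the opening, from 0 (shut) to 1 (fully open). In form: [[[ax, ay, az], [tx, ty, tz], jaw], ...]. A call has exactly 10 rows; each row shifts and turns the pose as measured when the row begins, along the tool's axes as they then stand; what a row does not reach is not made up. A row lasts 1/12 s, in which the tool goes at most 41.7 mm and 7.16 degrees, less where a joint would pass 70% of its speed; a pose out of reach is approached as far as the arm can. A call with a gripper value outside its range is refused whole. The fingers move at their own pace and stop on an object; the grip force is fixed at half the most. Time passes only in rows, so rows that do not move let the fingers close, or fill a call up. It gives the time, the measured TCP pose, the force and the opening at its end, in the units of the state.
- ctrl.get_obs(): the state, without advancing time (a new reading comes with each control period).
- ctrl.get_image(name): name is "scene" or "top" or "wrist"; returns a dict with "pixels" (384x512x3 uint8, red, green, blue), "camera_matrix" (3x3 intrinsics, pixels), "dist" ([k1, k2, p1, p2, k3] as OpenCV has them; the pictures are not rectified), "rvec" (rotation vector, rad) and "tvec" (3), from world to camera coordinates, as OpenCV has them. Camera axes: x right, y down, z forward; pixel columns grow to the right and rows downward; lengths in mm; the calibration is good to about 2 mm. A picture is of the moment at which its call begins. There is no depth.
- ctrl.close_job(): hands the job in, once; it reports no verdict.
Trained networks look in a picture, given as the dict that the camera call returned (one of the last four; its "shot" number tells which), for a name from the list of things; names that differ only in an ending like _2 or _b are one class to them, and where a whole thing is asked for, a point or a joint stands for the part that bears it (a point fixed in the world has none). Each returns a list of dicts, best first, with "score" (0 to 1); they miss things now and then, are a little off and sometimes report something else, mostly with a low value. They report only what shows in the picture. A call takes as long as a camera call.
- ctrl.look_for(picture, query): "position" ([x, y, z] in mm, in the coordinates of the camera as it stood for that picture, good to about 4 mm: the middle of the surface that is visible of it).
- ctrl.spot_point(picture, query): "position" ([x, y, z] in mm, in the coordinates of the camera as it stood for that picture, good to about 4 mm: a listed point, or the origin of a listed thing).
The state is a dict: "t": time; "qpos": joint angles; "qvel": joint speeds; "joint_torque": joint torques, N m; "ee_pos": TCP position; "orientation": TCP orientation; "ft_force": force on the tool from outside, world axes, zero at the start; "moment": the same for the moment, N m; "width": finger opening in mm.
Only numpy, scipy, OpenCV 4.12 (cv2) and the standard library are available. Lean on these libraries where they do the work, as an engineer would, in place of code of your own. Each camera call takes 0.05 s, during which the arm holds its last target.

## Working session

There is one attempt and no reset: what is moved stays moved. The work goes in short steps, Python scripts to look and compute and a shell command to move; the robot and the scene stay as the last step left them, time stands still between calls to the robot, and variables do not carry over. Pictures are saved under pics/ and viewed, and the job is handed in when it is done.

```bash
mkdir -p pics; ls; cat > h.py <<'E'
import numpy as np, cv2
from workcell import ctrl
from scipy.spatial.transform import Rotation as R
def toW(im,p):
    r=R.from_rotvec(np.ravel(im["rvec"])); return r.inv().apply(np.array(p)-np.ravel(im["tvec"]))
def save(im,n): cv2.imwrite("pics/"+n+".png",cv2.cvtColor(im["pixels"],cv2.COLOR_RGB2BGR))
def proj(im,P):
    return cv2.projectPoints(np.float64(P).reshape(-1,1,3),np.float64(im["rvec"]),np.float64(im["tvec"]),np.float64(im["camera_matrix"]),np.float64(im["dist"]))[0].reshape(-1,2)
E
python3 - <<'E'
from h import *
np.set_printoptions(precision=1,suppress=True)
for c in ["scene","top"]:
    im=ctrl.get_image(c); save(im,c+"0")
    for q in ["scanner","hinge","tab_edge","tape_dispenser_mid","glue_jar_mid","wood_stamp_mid"]:
        for d in ctrl.spot_point(im,q)[:2]: print(c,q,round(d["score"],2),toW(im,d["position"]))
o=ctrl.get_obs(); print(o)
E
```

```text
pics
scene scanner 0.6 [535.1  23.1   0.5]
scene hinge 0.66 [549.8  99.4  72.5]
scene tab_edge 0.87 [562.6 148.5 239. ]
scene tape_dispenser_mid 0.67 [ 718.  -128.    34.5]
scene glue_jar_mid 0.65 [603.4 217.9  39.3]
scene wood_stamp_mid 0.82 [600.6 218.5  42.6]
scene wood_stamp_mid 0.52 [549.4  98.1  69.2]
top scanner 0.68 [535.8  29.3   0.6]
top scanner 0.24 [564.4 153.3 245.3]
top hinge 0.59 [551.8 102.8  66.8]
top tab_edge 0.66 [563.  152.2 244.5]
top glue_jar_mid 0.95 [743.6  16.3  44.4]
top wood_stamp_mid 0.94 [607.4 221.2  36.5]
{'t': 0.7, 'qpos': array([ 1.2,  0.4,  1.6,  0. ,  1.1, -0. ]), 'qvel': array([-0.,  0., -0.,  0., -0.,  0.]), 'joint_torque': array([  0. , -54.4, -27.4,   0.1,   0. ,   0. ]), 'ee_pos': array([242.7, 576. , 230.7]), 'orientation': array([-2.6, -1.7, -0. ]), 'ft_force': array([-0.5,  0.7, -1.1]), 'moment': array([-0., -0., -0.]), 'width': 88.02738477686528}
```

View pics/scene0.png

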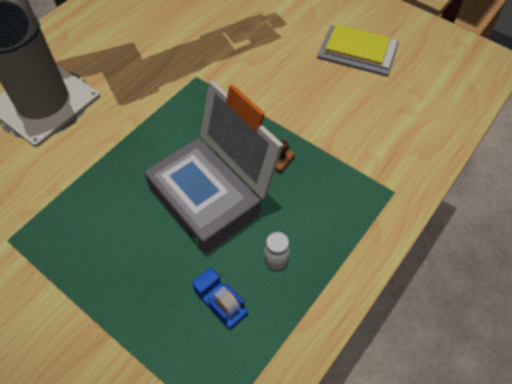

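View pics/top0.png

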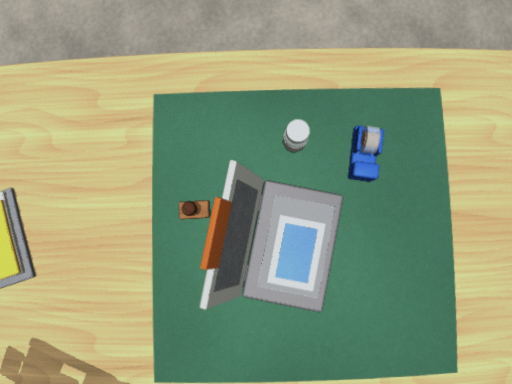

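```bash
cat >> h.py <<'E'
YAW=np.radians(77.8); H=np.array([550.5,100.5,70.])
def fr():
    u=np.array([np.cos(YAW),np.sin(YAW),0]); v=np.array([-u[1],u[0],0]); return u,v
def lidpts(th,w=110,r=150,dz=0):
    u,v=fr(); d=-np.cos(th)*u+np.sin(th)*np.array([0,0,1]); n=np.sin(th)*u+np.cos(th)*np.array([0,0,1.])
    return np.array([H+d*a+n*dz+v*b for a,b in [(0,-w),(r,-w),(r,w),(0,w)]])
E
python3 - <<'E'
from h import *
np.set_printoptions(precision=3,suppress=True)
u,v=fr()
for c in ["scene","top"]:
    im=ctrl.get_image(c)
    a=cv2.resize(cv2.cvtColor(im["pixels"],cv2.COLOR_RGB2BGR),None,fx=3,fy=3,interpolation=cv2.INTER_CUBIC)
    def poly(P,col): cv2.polylines(a,[np.int32(proj(im,P)*3+1)],True,col,1)
    poly(lidpts(0),(0,0,255)); poly(lidpts(1.85),(0,255,255)); poly(lidpts(1.85,50,180),(255,0,255))
    x,y=(np.int32(proj(im,[H+[0,0,40]])[0]*3)); x0=max(0,x-400);y0=max(0,y-300)
    cv2.imwrite(f"pics/ov_{c}.png",a[y0:y0+600,x0:x0+800])
o=ctrl.get_obs(); M=R.from_rotvec(o["orientation"]).as_matrix(); print(M, u, v)
E
```

```text
[[ 0.388  0.922 -0.   ]
 [ 0.922 -0.388  0.   ]
 [ 0.    -0.    -1.   ]] [0.211 0.977 0.   ] [-0.977  0.211  0.   ]
```

View pics/ov_scene.png

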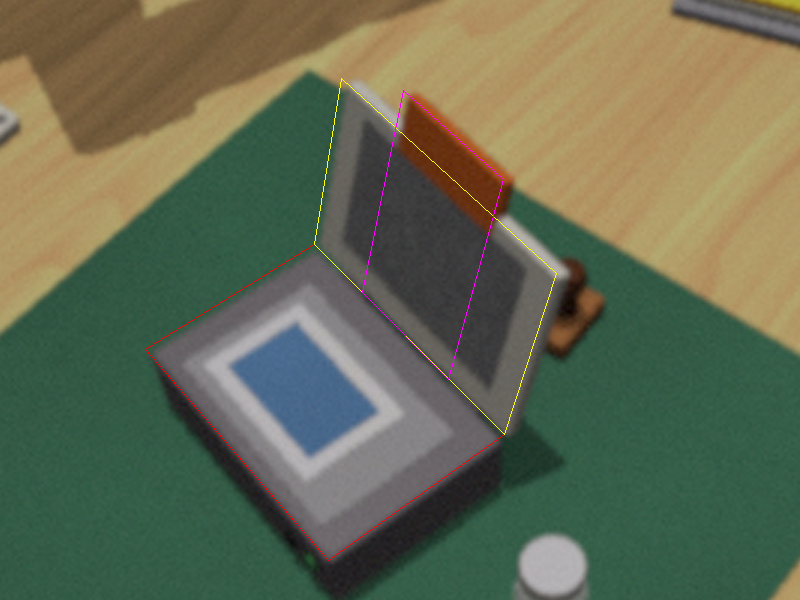

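View pics/ov_top.png

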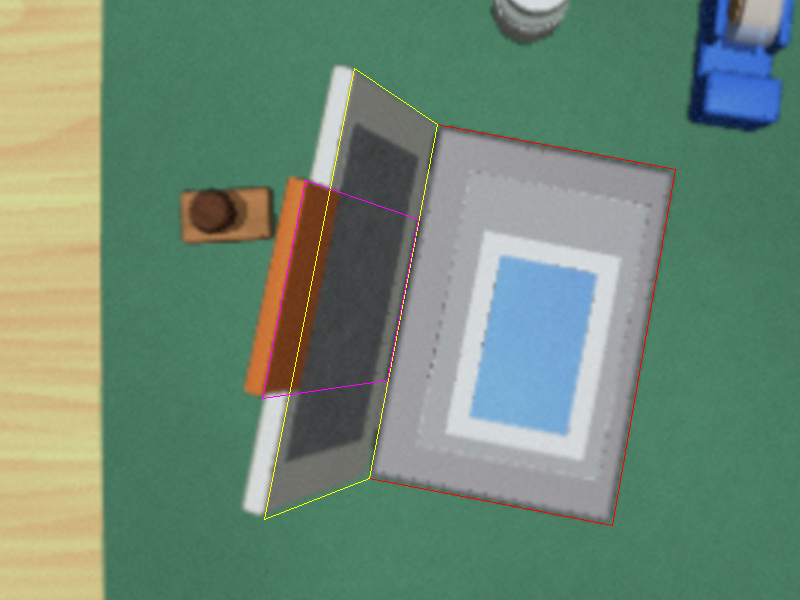

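```bash
python3 -m handwheel '[[[0,0,-0.062],[0,0,-33],1],[[0,0,-0.062],[0,0,-33],1],[[0,0,-0.062],[0,0,-33],1],[[0,0,0],[-23,27,0],1],[[0,0,0],[-23,27,0],1],[[0,0,0],[-23,27,0],1],[[0,0,0],[-23,27,0],1],[[0,0,0],[-23,27,0],1],[[0,0,0],[-23,27,0],1],[[0,0,0],[-23,27,0],1]]'
cat > st.py <<'E'
from h import *
np.set_printoptions(precision=3,suppress=True)
o=ctrl.get_obs();u,v=fr();M=R.from_rotvec(o["orientation"]).as_matrix();p=o["ee_pos"]
d=p-H
print("t",o["t"],"tcp",p,"rel hinge u,v,z",np.array([d@u,d@v,d[2]]),"phi",np.degrees(np.arctan2(M[:,2]@u,-M[2,2])),"z.v",M[:,2]@v,"x.v",M[:,0]@v,"q",o["qpos"],"f",o["ft_force"])
E
python3 st.py
```

```text
t: 1.63
ee_pos: [397.1, 378.1, 335.1]
orientation: [-2.424, -1.998, -0.005]
ft_force: [1.2, 0.7, -0.5]
width: 87.8
t 1.6333 tcp [397.064 378.119 335.068] rel hinge u,v,z [238.925 208.638 265.068] phi 0.1541727652740968 z.v -0.0013655758065782048 x.v 0.021064573359769106 q [ 0.739  0.2    1.694  0.     1.245 -0.64 ] f [ 1.169  0.729 -0.45 ]
```

```bash
python3 -m handwheel '[[[0,0,0.02],[-26.5,29.5,0],1],[[0,0,0],[-26.5,29.5,0],1],[[0,0,0],[-26.5,29.5,0],1],[[0,0,0],[-26.5,29.5,0],1],[[0,0,0],[-26.5,29.5,0],1],[[0,0,0],[-26.5,29.5,0],1],[[0,0,0],[-26.5,29.5,0],1],[[0,0,0],[0,0,20],1],[[0,0,0],[0,0,20],1],[[0,0,0],[0,0,15],1]]'
python3 st.py; python3 - <<'E'
from h import *
im=ctrl.get_image("wrist");save(im,"w1")
im=ctrl.get_image("scene");save(im,"s1")
E
```

```text
t: 2.47
ee_pos: [574.4, 134.3, 284.5]
orientation: [2.448, 1.958, 0.025]
ft_force: [-0.8, 0.4, 0.3]
width: 87.9
t 2.4667 tcp [574.43  134.257 284.469] rel hinge u,v,z [ 38.051 -16.256 214.469] phi 0.4625898957511879 z.v -0.015016740862680667 x.v -0.00836075291675803 q [ 0.209  0.307  1.671  0.001  1.147 -1.141] f [-0.808  0.4    0.261]
```

View pics/w1.png

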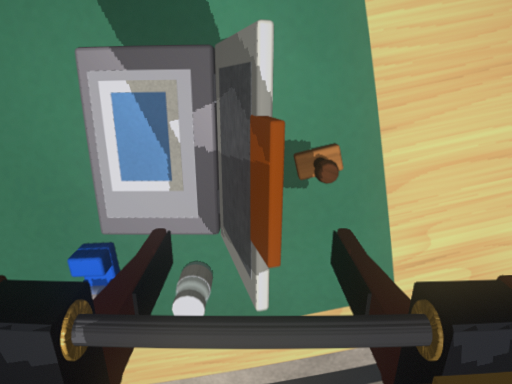

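View pics/s1.png

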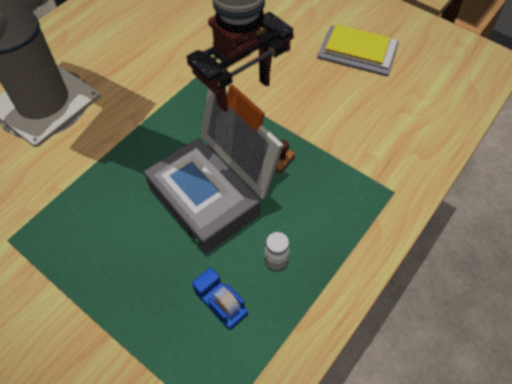

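```bash
python3 -m handwheel '[[[0,0,0],[0,-8,0],1],[[0,0,0],[0,-8,0],1],[[0,0,0],[2,0,8],1],[[0,0,0],[2,0,10],1],[[0,0,0],[0,0,10],1],[[0,0,0],[0,0,10],1],[[0,0,0],[0,0,10],1],[[0,0,0],[0,0,10],1],[[0,0,0],[0,0,5],1],[[0,0,0],[0,0,0],1]]'
python3 st.py; python3 - <<'E'
from h import *
im=ctrl.get_image("scene");save(im,"s2")
E
```

```text
t: 3.4
ee_pos: [557.4, 145.7, 216.7]
orientation: [2.444, 1.965, 0.024]
ft_force: [0.1, 0.5, 0.5]
width: 88.0
t 3.4 tcp [557.418 145.716 216.723] rel hinge u,v,z [ 45.657   2.793 146.723] phi 0.47065804676633 z.v -0.013992266497053622 x.v -0.003622835974539995 q [ 0.234  0.362  1.762  0.002  1.001 -1.121] f [0.141 0.497 0.517]
```

View pics/s2.png

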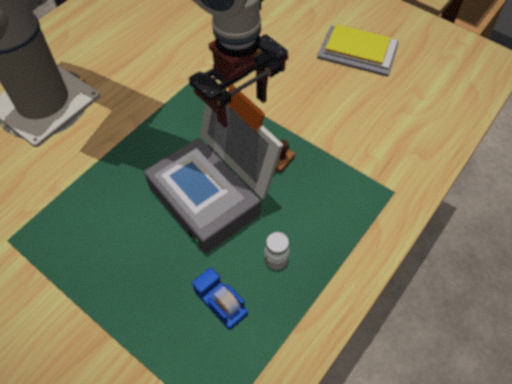

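```bash
python3 -m handwheel '[[[0,0,0],[-6,0,0],1],[[0,0,0],[-6,0,0],1],[[0,0,0],[-6,0,0],1],[[0,0,0],[-6,0,0],1],[[0,0,0],[-6,0,0],1],[[0,0,0],[-5,0,0],1],[[0,0,0],[-5,0,0],1],[[0,0,0],[-5,0,0],1],[[0,0,0],[-5,0,0],1],[[0,0,0],[-5,0,0],1]]'
python3 st.py; python3 - <<'E'
from h import *
im=ctrl.get_image("scene");save(im,"s3")
for q in ["tab_edge"]:
    for d in ctrl.spot_point(im,q)[:2]:
        u,v=fr();w=toW(im,d["position"])-H;print(d["score"],w@u,w@v,w[2],np.arctan2(w[2],-w@u))
E
```

```text
t: 4.28
ee_pos: [546.8, 87.1, 219.7]
orientation: [2.443, 1.962, 0.034]
ft_force: [-0.1, 1.0, 0.0]
width: 87.9
t 4.2833 tcp [546.794  87.147 219.652] rel hinge u,v,z [-13.834   0.801 149.652] phi 0.6771268891152062 z.v -0.019850467745131075 x.v -0.004379735130035339 q [ 0.134  0.323  1.813  0.005  0.983 -1.222] f [-0.107  0.959  0.025]
0.65 21.48700892262684 -1.1240696381835855 173.1487214454617 1.6942608184552035
```

View pics/s3.png

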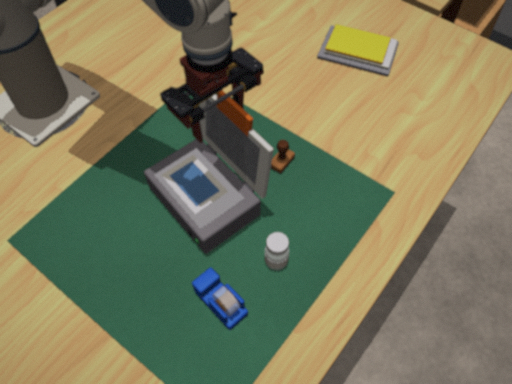

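```bash
python3 -m handwheel '[[[0,0.017,0],[-4.5,0,0.5],1],[[0,0.017,0],[-4.5,0,0.5],1],[[0,0.017,0],[-4.5,0,0.5],1],[[0,0.017,0],[-4,0,0.5],1],[[0,0.017,0],[-4,0,0.5],1],[[0,0.017,0],[-4,0,0.5],1],[[0,0.017,0],[-3.5,0,0.5],1],[[0,0.017,0],[-3.5,0,0.5],1],[[0,0.017,0],[-3,0,0.5],1],[[0,0.017,0],[-3,0,0.5],1]]'
python3 st.py; cat > look.py <<'E'
from h import *
import sys
im=ctrl.get_image("scene");save(im,sys.argv[1])
for q in ["tab_edge"]:
    for d in ctrl.spot_point(im,q)[:2]:
        u,v=fr();w=toW(im,d["position"])-H;print(d["score"],w@u,w@v,w[2],np.arctan2(w[2],-w@u))
E
python3 look.py s4
```

```text
t: 5.22
ee_pos: [538.6, 50.1, 210.6]
orientation: [-2.358, -1.901, -0.242]
ft_force: [0.2, 1.1, -0.0]
width: 87.6
t 5.2167 tcp [538.645  50.086 210.649] rel hinge u,v,z [-51.781   0.933 140.649] phi 10.846240765897429 z.v -0.019589145659572545 x.v 0.0009494645525432444 q [-0.031  0.305  1.88   0.231  0.916 -1.525] f [ 0.157  1.111 -0.   ]
0.97 -27.94746717939 -0.8309744840773989 175.39742501635786 1.4127866499752617
```

View pics/s4.png

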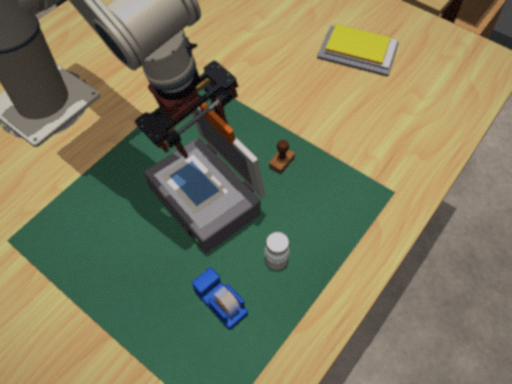

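```bash
python3 -m handwheel '[[[0,0,0],[-4,0,0],1],[[0,0,0],[-4,0,0],1],[[0,0,0],[-3,0,0],1],[[0,0,0],[-2,0,0],1],[[0,0,0],[0,0,0],1],[[0,0,0],[0,0,0],1],[[0,0,0],[0,0,0],1],[[0,0,0],[0,0,0],1],[[0,0,0],[0,0,0],1],[[0,0,0],[0,0,0],1]]'
python3 st.py; python3 look.py s5
```

```text
t: 6.15
ee_pos: [535.3, 36.5, 207.5]
orientation: [-2.359, -1.902, -0.237]
ft_force: [-0.3, 0.1, 0.2]
width: 87.8
t 6.15 tcp [535.299  36.506 207.506] rel hinge u,v,z [-65.761   1.334 137.506] phi 10.646267903325084 z.v -0.01808484352950563 x.v 0.0008726839631394978 q [-0.055  0.306  1.887  0.229  0.914 -1.549] f [-0.317  0.137  0.233]
0.96 -52.619638152410836 -2.1919802967849638 166.78048573052064 1.2651785479944935
```

```bash
python3 -m handwheel '[[[0,0,0],[2.5,0,0],1],[[0,0,0],[2.5,0,0],1],[[0,0,0],[2.5,0,0],1],[[0,0,0],[2.5,0,0],1],[[0,0,0],[0,0,0],1],[[0,0,0],[0,0,0],1],[[0,0,0],[0,0,0],1],[[0,0,0],[0,0,0],1],[[0,0,0],[0,0,0],1],[[0,0,0],[0,0,0],1]]'
python3 st.py; python3 look.py s6
```

```text
t: 7.08
ee_pos: [537.7, 47.5, 209.7]
orientation: [-2.358, -1.902, -0.237]
ft_force: [-0.5, -0.5, -0.4]
width: 87.6
t 7.0833 tcp [537.661  47.513 209.651] rel hinge u,v,z [-54.504   1.352 139.651] phi 10.650671235716256 z.v -0.01815268557887916 x.v 0.0014287256728212905 q [-0.034  0.306  1.881  0.227  0.916 -1.527] f [-0.478 -0.453 -0.405]
0.83 -85.529832019307 1.589453575808669 154.5927912188211 1.0654545526098655
```

View pics/s6.png

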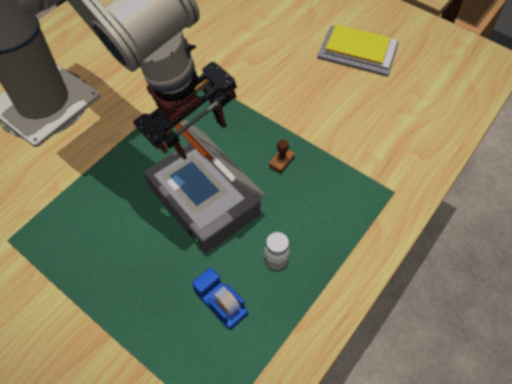

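```bash
python3 -m handwheel '[[[0,0,0],[0,0,0],1],[[0,0,0],[0,0,0],1],[[0,0,0],[0,0,0],1],[[0,0,0],[0,0,0],1],[[0,0,0],[0,0,0],1],[[0,0,0],[0,0,0],1],[[0,0,0],[0,0,0],1],[[0,0,0],[0,0,0],1],[[0,0,0],[0,0,0],1],[[0,0,0],[0,0,0],1]]'
python3 st.py; python3 look.py s7
```

```text
t: 8.02
ee_pos: [537.5, 47.0, 209.4]
orientation: [-2.359, -1.902, -0.236]
ft_force: [-0.4, -1.0, -0.8]
width: 87.9
t 8.0167 tcp [537.524  47.015 209.376] rel hinge u,v,z [-55.019   1.38  139.376] phi 10.617950015323876 z.v -0.017974240196477295 x.v 0.0010782715991879965 q [-0.035  0.306  1.881  0.227  0.916 -1.527] f [-0.382 -1.034 -0.787]
0.72 -100.23154956389936 -0.4711446959444956 144.6191541690047 0.9647348810276946
```

```bash
cat > plan.py <<'E'
from h import *
import sys
from scipy.optimize import brentq
np.set_printoptions(precision=3,suppress=True)
o=ctrl.get_obs();u,v=fr();M=R.from_rotvec(o["orientation"]).as_matrix();d=o["ee_pos"]-H
P=np.array([d@u,d[2]]);ph=np.arctan2(M[:,2]@u,-M[2,2])
n=lambda f:np.array([-np.cos(f),-np.sin(f)]); t=lambda f:np.array([np.sin(f),-np.cos(f)])
E=lambda a:180*np.array([-np.cos(a),np.sin(a)])
try:
    th=brentq(lambda a:(E(a)-P)@n(ph)-44,-.3,1.4); print("model theta",th,"s",(E(th)-P)@t(ph))
except Exception as e: print(e, [(E(a)-P)@n(ph)-44 for a in (0,.5,1)])
print("u,v,z",P,d@v,"phi",np.degrees(ph),"f",o["ft_force"],"t",o["t"],"x.v z.v",M[:,0]@v,M[:,2]@v)
for a in sys.argv[1:]:
    T,F,s=map(float,a.split(","));F=np.radians(F)
    Q=E(T)-44*n(F)-s*t(F); m=(ph+F)/2; D=Q-P
    print(a,"per row(10): ay",(F-ph)/10,"tx",-D@n(m)/10,"tz",D@t(m)/10,"target",Q)
    P=Q;ph=F
E
python3 plan.py .85,16,-16 .72,21,-15 .59,26,-14
```

```text
model theta 0.9714737889759787 s -17.678033186044985
u,v,z [-55.031 139.361] 1.393828843668512 phi 10.617149956944987 f [-0.046 -1.282 -0.226] t 8.1167 x.v z.v 0.001040170428871251 -0.017935182087587598
.85,16,-16 per row(10): ay 0.009394845639242852 tx -1.830132225518356 tz 0.3256902508285812 target [-72.091 131.978]
.72,21,-15 per row(10): ay 0.00872664625997165 tx -1.9570363919625453 tz 0.5604455272595948 target [-88.872 120.454]
.59,26,-14 per row(10): ay 0.00872664625997165 tx -1.919241346880306 tz 0.6488745467895757 target [-103.885  106.85 ]
```

Caught at about 0.97 rad. I'll lower it now.

```bash
python3 -m handwheel '[[[0,0.0094,0],[-1.8,0,0.35],1],[[0,0.0094,0],[-1.8,0,0.35],1],[[0,0.0094,0],[-1.8,0,0.35],1],[[0,0.0094,0],[-1.8,0,0.35],1],[[0,0.0094,0],[-1.8,0,0.35],1],[[0,0.0094,0],[-1.8,0,0.35],1],[[0,0.0094,0],[-1.8,0,0.35],1],[[0,0.0094,0],[-1.8,0,0.35],1],[[0,0.0094,0],[-1.8,0,0.35],1],[[0,0.0094,0],[-1.8,0,0.35],1]]' >/dev/null
python3 plan.py .72,21,-15 .59,26,-14; python3 look.py s8
```

```text
model theta 0.8399096524505788 s -16.10855024198981
u,v,z [-73.389 131.13 ] 1.3718203272093277 phi 16.56590378236082 f [ 0.113 -1.164 -0.274] t 8.95 x.v z.v 0.0029971668324789147 -0.017925787514459328
.72,21,-15 per row(10): ay 0.0077389578348030785 tx -1.8096157771961585 tz 0.5122581105666759 target [-88.872 120.454]
.59,26,-14 per row(10): ay 0.00872664625997165 tx -1.919241346880306 tz 0.6488745467895757 target [-103.885  106.85 ]
0.62 -117.73198891517413 -0.21666070341656152 128.08979058749009 0.8275086651286522
```

```bash
python3 -m handwheel '[[[0,0.008,0],[-1.8,0,0.55],1],[[0,0.008,0],[-1.8,0,0.55],1],[[0,0.008,0],[-1.8,0,0.55],1],[[0,0.008,0],[-1.8,0,0.55],1],[[0,0.008,0],[-1.8,0,0.55],1],[[0,0.008,0],[-1.8,0,0.55],1],[[0,0.008,0],[-1.8,0,0.55],1],[[0,0.008,0],[-1.8,0,0.55],1],[[0,0.008,0],[-1.8,0,0.55],1],[[0,0.008,0],[-1.8,0,0.55],1]]' >/dev/null
python3 plan.py .59,26,-14 .46,31,-13; python3 look.py s9
```

```text
model theta 0.7093569723585057 s -15.423541853078815
u,v,z [-89.992 119.079] 1.2681334151645807 phi 21.574539799207695 f [ 0.916 -0.329 -0.655] t 9.8833 x.v z.v 0.004827802010483606 -0.01759186078470723
.59,26,-14 per row(10): ay 0.007723885141979514 tx -1.7645380407674665 tz 0.5585806749283517 target [-103.885  106.85 ]
.46,31,-13 per row(10): ay 0.008726646259971643 tx -1.877711035941185 tz 0.7352355229175204 target [-116.879   91.429]
0.88 -135.51084403223263 -1.0955104916699767 114.45491127829447 0.701361282726558
```

View pics/s9.png

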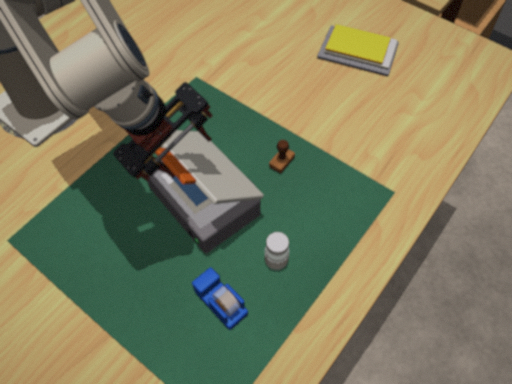

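```bash
python3 -m handwheel '[[[0,0.008,0],[-1.75,0,0.6],1],[[0,0.008,0],[-1.75,0,0.6],1],[[0,0.008,0],[-1.75,0,0.6],1],[[0,0.008,0],[-1.75,0,0.6],1],[[0,0.008,0],[-1.75,0,0.6],1],[[0,0.008,0],[-1.75,0,0.6],1],[[0,0.008,0],[-1.75,0,0.6],1],[[0,0.008,0],[-1.75,0,0.6],1],[[0,0.008,0],[-1.75,0,0.6],1],[[0,0.008,0],[-1.75,0,0.6],1]]' >/dev/null
python3 plan.py .46,31,-13 .33,36,-12; python3 look.py s10; python3 st.py
```

```text
model theta 0.5793718534617215 s -14.359618760318558
u,v,z [-104.851  105.402] 0.8788340041769978 phi 26.58771532689699 f [-0.096 -1.25  -0.031] t 10.8167 x.v z.v 0.006554615140547726 -0.017531263071104655
.46,31,-13 per row(10): ay 0.007700889508092917 tx -1.7270169771750925 tz 0.6451790434844962 target [-116.879   91.429]
.33,36,-12 per row(10): ay 0.00872664625997165 tx -1.83253721712863 tz 0.8193707710947432 target [-127.637   74.482]
0.71 -150.33838634040433 -1.980849823009116 94.04657564385926 0.5590061879295058
t 10.9167 tcp [527.379  -2.052 175.115] rel hinge u,v,z [-105.122    0.927  105.115] phi 26.555900204711183 z.v -0.017313173167566795 x.v 0.005748377339410471 q [-0.286  0.386  1.942  0.595  0.924 -2.037] f [-1.61  -0.189 -1.861]
```

```bash
python3 plan.py .46,29,-13 .33,31,-12 .2,33,-11 .08,34,-10 -.03,34,-9 | tail -5
```

```text
.46,29,-13 per row(10): ay 0.004265758867510933 tx -1.7173743481422197 tz 0.8182004564844589 target [-116.504   89.872]
.33,31,-12 per row(10): ay 0.0034906585039886527 tx -1.8147792692981597 tz 1.1656606333396702 target [-126.392   70.703]
.2,33,-11 per row(10): ay 0.003490658503988664 tx -1.6751177101269357 tz 1.3357049640362182 target [-133.519   50.499]
.08,34,-10 per row(10): ay 0.001745329251994332 tx -1.4126790021800617 tz 1.4394495841449935 target [-137.355   30.699]
-.03,34,-9 per row(10): ay 0.0 tx -1.1473104116630206 tz 1.512491036672785 target [-138.409   11.744]
```

```bash
python3 -m handwheel '[[[0,0.0045,0],[-1.7,0,0.85],1],[[0,0.0045,0],[-1.7,0,0.85],1],[[0,0.0045,0],[-1.7,0,0.85],1],[[0,0.0045,0],[-1.7,0,0.85],1],[[0,0.0045,0],[-1.7,0,0.85],1],[[0,0.0045,0],[-1.7,0,0.85],1],[[0,0.0045,0],[-1.7,0,0.85],1],[[0,0.0045,0],[-1.7,0,0.85],1],[[0,0.0045,0],[-1.7,0,0.85],1],[[0,0.0045,0],[-1.7,0,0.85],1]]' >/dev/null
python3 plan.py .33,31,-12 .2,33,-11 .08,34,-10 -.03,34,-9; python3 look.py s11; python3 st.py
```

```text
model theta 0.45230507507394074 s -13.576388997545967
u,v,z [-116.9     88.432] 0.6133554375441612 phi 29.391136800612372 f [-0.191 -0.103 -0.928] t 11.75 x.v z.v 0.007470495856898518 -0.017087860815305
.33,31,-12 per row(10): ay 0.002807996004348412 tx -1.7120613283183097 tz 1.0549160263360142 target [-126.392   70.703]
.2,33,-11 per row(10): ay 0.003490658503988664 tx -1.6751177101269357 tz 1.3357049640362182 target [-133.519   50.499]
.08,34,-10 per row(10): ay 0.001745329251994332 tx -1.4126790021800617 tz 1.4394495841449935 target [-137.355   30.699]
-.03,34,-9 per row(10): ay 0.0 tx -1.1473104116630206 tz 1.512491036672785 target [-138.409   11.744]
0.77 -161.18311509851986 -1.5478398908252124 75.11104394914486 0.4360781083122348
t 11.85 tcp [525.115 -13.79  158.228] rel hinge u,v,z [-117.073    0.659   88.228] phi 29.373779775156883 z.v -0.01694928865944907 x.v 0.006865254045031077 q [-0.334  0.428  1.949  0.657  0.928 -2.141] f [-0.576 -0.268 -0.801]
```

```bash
python3 -m handwheel '[[[0,0.003,0],[-1.7,0,1.05],1],[[0,0.003,0],[-1.7,0,1.05],1],[[0,0.003,0],[-1.7,0,1.05],1],[[0,0.003,0],[-1.7,0,1.05],1],[[0,0.003,0],[-1.7,0,1.05],1],[[0,0.003,0],[-1.7,0,1.05],1],[[0,0.003,0],[-1.7,0,1.05],1],[[0,0.003,0],[-1.7,0,1.05],1],[[0,0.003,0],[-1.7,0,1.05],1],[[0,0.003,0],[-1.7,0,1.05],1]]' >/dev/null
python3 plan.py .2,33,-11 .08,34,-10 -.03,34,-9; python3 look.py s12
```

```text
model theta 0.31891824399672064 s -11.787961868468999
u,v,z [-127.194   69.193] 0.04241749321109367 phi 31.259250063338044 f [-0.497 -1.109 -1.004] t 12.6833 x.v z.v 0.008247177857177213 -0.017245300383585488
.2,33,-11 per row(10): ay 0.0030381817848633918 tx -1.5298318072399524 tz 1.2466367180879236 target [-133.519   50.499]
.08,34,-10 per row(10): ay 0.001745329251994332 tx -1.4126790021800617 tz 1.4394495841449935 target [-137.355   30.699]
-.03,34,-9 per row(10): ay 0.0 tx -1.1473104116630206 tz 1.512491036672785 target [-138.409   11.744]
0.56 -168.5890168872904 -0.7197348128021304 52.6671837491962 0.3027936267912822
```

View pics/s12.png

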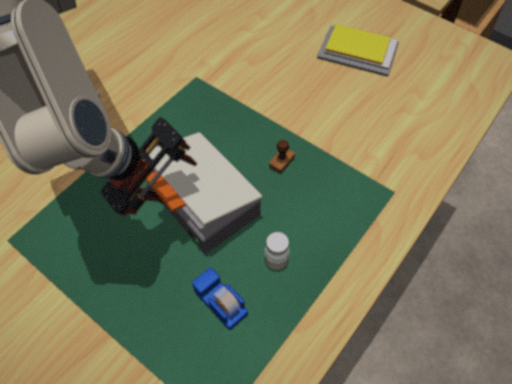

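```bash
python3 -m handwheel '[[[0,0.003,0],[-1.5,0,1.2],1],[[0,0.003,0],[-1.5,0,1.2],1],[[0,0.003,0],[-1.5,0,1.2],1],[[0,0.003,0],[-1.5,0,1.2],1],[[0,0.003,0],[-1.5,0,1.2],1],[[0,0.003,0],[-1.5,0,1.2],1],[[0,0.003,0],[-1.5,0,1.2],1],[[0,0.003,0],[-1.5,0,1.2],1],[[0,0.003,0],[-1.5,0,1.2],1],[[0,0.003,0],[-1.5,0,1.2],1]]' >/dev/null
python3 plan.py .12,33.5,-10 .05,34,-10 -.02,34,-9 -.08,34,-9; python3 look.py s13;python3 st.py
```

```text
model theta 0.19108715607983598 s -10.598085564066414
u,v,z [-134.086   49.364] -0.34732973858411853 phi 33.13639661600573 f [-0.686 -0.416 -1.374] t 13.6167 x.v z.v 0.008921947044886774 -0.017018374339560174
.12,33.5,-10 per row(10): ay 0.0006346076222093266 tx -0.8532951339411465 tz 0.859527025114903 target [-136.495   37.495]
.05,34,-10 per row(10): ay 0.000872664625997166 tx -0.7775472292532116 tz 0.9458413006822776 target [-137.705   25.31 ]
-.02,34,-9 per row(10): ay 0.0 tx -0.7200249906983508 tz 0.9336904027051215 target [-138.454   13.543]
-.08,34,-9 per row(10): ay 0.0 tx -0.5583404448230822 tz 0.9242867897262534 target [-137.914    2.759]
0.6 -176.1107600940936 -1.112564961764626 29.205532835311757 0.16434051178182943
t 13.7167 tcp [522.434 -30.75  119.195] rel hinge u,v,z [-134.217   -0.304   49.195] phi 33.124226542195096 z.v -0.016912572788517363 x.v 0.008464843117467563 q [-0.399  0.521  1.955  0.746  0.92  -2.301] f [ 0.737 -0.168 -1.065]
```

```bash
python3 -m handwheel '[[[0,0.001,0],[-0.85,0,0.85],1],[[0,0.001,0],[-0.85,0,0.85],1],[[0,0.001,0],[-0.85,0,0.85],1],[[0,0.001,0],[-0.85,0,0.85],1],[[0,0.001,0],[-0.85,0,0.85],1],[[0,0.001,0],[-0.85,0,0.85],1],[[0,0.001,0],[-0.85,0,0.85],1],[[0,0.001,0],[-0.85,0,0.85],1],[[0,0.001,0],[-0.85,0,0.85],1],[[0,0.001,0],[-0.85,0,0.85],1]]' >/dev/null
python3 plan.py .05,34,-10 -.02,34,-9 -.08,34,-9; python3 look.py s14
python3 -m handwheel '[[[0,0,0],[-0.8,0,0.95],1],[[0,0,0],[-0.8,0,0.95],1],[[0,0,0],[-0.8,0,0.95],1],[[0,0,0],[-0.8,0,0.95],1],[[0,0,0],[-0.8,0,0.95],1],[[0,0,0],[-0.8,0,0.95],1],[[0,0,0],[-0.7,0,0.9],1],[[0,0,0],[-0.7,0,0.9],1],[[0,0,0],[-0.7,0,0.9],1],[[0,0,0],[-0.7,0,0.9],1]]' >/dev/null
python3 plan.py -.02,34,-9 -.08,34,-9; python3 look.py s15
```

```text
model theta 0.11352714993994469 s -9.998626409703295
u,v,z [-136.703   36.525] -0.5320320509659204 phi 33.75385970081576 f [-0.418  0.075 -1.782] t 14.55 x.v z.v 0.009100317532772018 -0.016817715405680486
.05,34,-10 per row(10): ay 0.00042959586426090103 tx -0.7083852439435636 tz 0.8752220942166431 target [-137.705   25.31 ]
-.02,34,-9 per row(10): ay 0.0 tx -0.7200249906983508 tz 0.9336904027051215 target [-138.454   13.543]
-.08,34,-9 per row(10): ay 0.0 tx -0.5583404448230822 tz 0.9242867897262534 target [-137.914    2.759]
0.75 -174.5891572669429 -0.9018755945074091 15.15205160015401 0.08656998667844938
model theta 0.03825438272926109 s -9.514009168918445
u,v,z [-137.997   23.417] -0.7815309470434748 phi 33.74734030117847 f [-0.091 -0.872 -1.073] t 15.4833 x.v z.v 0.009012935154194046 -0.01682016433042785
-.02,34,-9 per row(10): ay 0.0004409743631533014 tx -0.5881955733298679 tz 0.7943055589638532 target [-138.454   13.543]
-.08,34,-9 per row(10): ay 0.0 tx -0.5583404448230822 tz 0.9242867897262534 target [-137.914    2.759]
```

View pics/s15.png

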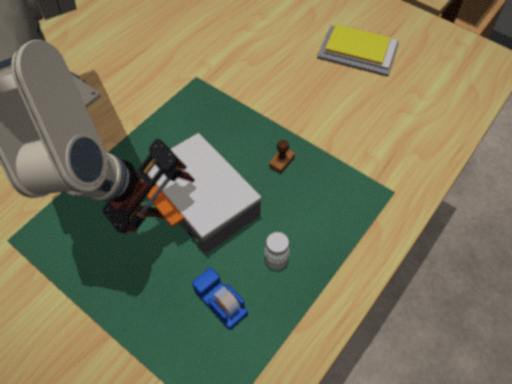

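```bash
python3 -m handwheel '[[[0,0,0],[-0.6,0,0.8],1],[[0,0,0],[-0.6,0,0.8],1],[[0,0,0],[-0.6,0,0.8],1],[[0,0,0],[-0.6,0,0.8],1],[[0,0,0],[-0.6,0,0.8],1],[[0,0,0],[-0.6,0,0.8],1],[[0,0,0],[-0.6,0,0.8],1],[[0,0,0],[-0.6,0,0.8],1],[[0,0,0],[-0.6,0,0.8],1],[[0,0,0],[-0.6,0,0.8],1]]' 
python3 plan.py -.05,34,-9 -.08,34,-9; python3 look.py s16
```

```text
t: 16.42
ee_pos: [522.8, -35.1, 83.0]
orientation: [-2.107, -1.707, -0.658]
ft_force: [-0.7, 0.5, -0.0]
width: 88.0
model theta -0.022373335548261562 s -8.935584871953827
u,v,z [-138.415   13.01 ] -1.5917050923777865 phi 33.77921582077892 f [-0.737  0.453 -0.001] t 16.4167 x.v z.v 0.009457033780467278 -0.01780432058376076
-.05,34,-9 per row(10): ay 0.00038534108637211517 tx -0.25870052599401816 tz 0.41203326645826355 target [-138.265    8.147]
-.08,34,-9 per row(10): ay 0.0 tx -0.27223755153047724 tz 0.46633126229406974 target [-137.914    2.759]
0.91 -177.5206438474318 0.8878174180419478 -4.602021026756233 -0.025918058982612558
```

```bash
python3 -m handwheel '[[[0,0,0],[-1,0,0],1],[[0,0,0],[-1,0,0],1],[[0,0,0],[-1,0,0],1],[[0,0,0],[-1,0,0],1],[[0,0,0],[-1,0,-4],1],[[0,0,0],[0,0,-10],1],[[0,0,0],[0,0,-15],1],[[0,0,0],[0,0,-20],1],[[0,0,0],[0,0,-20],1],[[0,0,0],[0,0,-20],1]]' 
python3 -m handwheel '[[[0,0,0],[0,0,-20],1],[[0,0,0],[0,0,-20],1],[[0,0,0],[0,0,-15],1],[[0,0,0],[0,0,-10],1],[[0,0,0],[0,0,-5],1],[[0,0,0],[0,0,0],1],[[0,0,0],[0,0,0],1],[[0,0,0],[0,0,0],1],[[0,0,0],[0,0,0],1],[[0,0,0],[0,0,0],1]]' 
python3 look.py s17; python3 st.py; python3 - <<'E'
from h import *
np.set_printoptions(precision=1,suppress=True)
im=ctrl.get_image("top");save(im,"t17")
for q in ["tab_edge","tape_dispenser_mid","glue_jar_mid","wood_stamp_mid"]:
    for d in ctrl.spot_point(im,q)[:1]: print(q,round(d["score"],2),toW(im,d["position"]))
E
```

```text
t: 17.35
ee_pos: [506.7, -88.5, 155.8]
orientation: [-2.102, -1.704, -0.65]
ft_force: [0.2, -0.7, -0.1]
width: 88.0
t: 18.18
ee_pos: [496.1, -132.4, 222.2]
orientation: [-2.11, -1.705, -0.651]
ft_force: [0.3, -0.1, 0.3]
width: 87.9
0.9 -177.94039953627458 -3.0366618841145225 -5.073473430112784 -0.028504484050198845
t 18.2833 tcp [ 496.094 -132.352  222.228] rel hinge u,v,z [-239.091    3.97   152.228] phi 33.56715750575186 z.v -0.014854370952550475 x.v 0.006407421249387146 q [-0.595  0.383  1.856  0.591  1.197 -2.258] f [-0.133 -0.816 -0.321]
tab_edge 0.73 [607.3 223.1  39.2]
tape_dispenser_mid 0.73 [ 711.1 -130.2   38.1]
glue_jar_mid 0.9 [744.6  15.2  40.3]
wood_stamp_mid 0.81 [606.5 220.7  39.7]
```

View pics/s17.png

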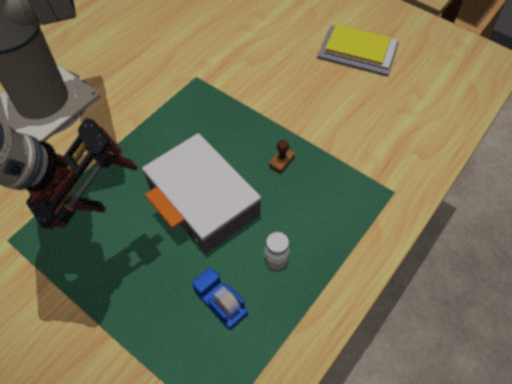

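View pics/t17.png

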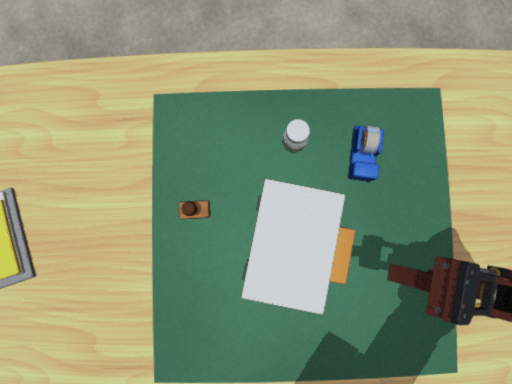

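The lid is shut flat, with its tab at (343,255) in the top view. The hand is clear at (460,290), and the jar, tape dispenser and stamp are where they were.

```bash
python3 -c "
from workcell import ctrl
print(ctrl.close_job())"
```

```text
the job is handed in; nothing more can be done
None
```

The scanner lid is fully shut, without a bang as far as I could measure, and the job is handed in after about 18.3 s of the 48 s allowed.

**What I did:** I put the open jaws around the tab and pushed the lid past upright with the rear finger, to about 1.4 rad. It then fell onto the front finger, which caught it at about 0.97 rad. I lowered it on that finger at about 0.15 rad/s, slower near the end. The two fingers never touched the lid at the same time. I then backed the hand away.

**Last checks:**
- **Lid:** It lies flat on the scanner in both the scene and top pictures. In the scene picture the network put the tab edge at -0.03 rad, which is shut within its error.
- **Forces:** Every reading I took was under 3 N, and about zero once the lid rested on the scanner. I only read forces at the end of moves, so a brief peak at the catch would not show.
- **Surroundings:** The jar, tape dispenser and stamp look unmoved. The jar and stamp are within a few mm of the first top-view readings. The dispenser was 7 mm off its first reading, but that came from the other camera.
- **Disagreement:** In the last top picture the network reported the tab edge at the stamp's position. I took this as a false detection, because the tab is plainly visible at the front of the scanner.

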